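# Seat the keyed stirrer shaft in the cast heater's drive hub and hold it down

## Robot

A 6-joint arm with a two-finger parallel gripper is mounted at the origin on the work surface. World frame = base frame: x ahead of the robot, y to its left, z up, the work surface at z = 0. Lengths are in m, angles in rad, forces in N, time in s.
With the tool pointing down it reaches from about 0.35 to 0.725 m from the base axis. Payload 4.3 kg.
Tool frame: the origin (TCP) lies between the finger pads; the fingertips stand 11 mm ahead of it and the grasp point (between the pads) lies 8 mm behind it; z points along the fingers, y is the line along which they close (so a half turn about z gives the same grasp; the last joint's range is limited). The gripper opens to 85 mm and grips with 20 to 120 N. Pads are 22 mm wide; open, the fingers measure 114 mm over their backs; the gripper's body (76 mm by 85 mm) begins 54 mm behind the grasp point. The pads swing forward as they close: fully open they stand 13 mm farther back than shut.
Start: joints at [-1.45, 0.377, 0.081, 1.274, 0, 1.46], TCP at [0.132, -0.56, 0.242] pointing down, gripper open.
Joint ranges: [-2.72, 2.72], [-0.84, 1.66], [-1.02, 1.22], [-1.77, 2.12], [-1.37, 1.28], [-3.14, 3.14]. Speed limits (rad/s): [2.57, 2.57, 3.14, 3.14, 3.14, 3.14].

## Interface

Orientations are given as a unit quaternion [x, y, z, w].
In Python, from workcell import robot gives the robot as it stands. Calls block until the motion is done:
- robot.goto(position, orientation): joint-space move of the TCP to a pose.
- robot.line_to(position, orientation=None, speed=0.15, until_force=None): straight line of the TCP; orientation=None keeps the orientation; speed is the mean speed in m/s. With until_force (N) it stops when the force on the tool has changed by that much, and returns True; else False.
- robot.move_j(angles): joint-space move.
- robot.move_gripper(opening, strength=None): finger opening in m; strength is the grip in N (None keeps the last); returns when the fingers have stopped.
- robot.pause(seconds).
- robot.solve_ik(position, orientation): joint angles nearest the present ones, or None.
- robot.state(): the state.
- robot.get_image(name): name is "scene" or "top" or "wrist"; returns (picture, depth): 480x640x3 uint8, red, green, blue; 480x640 float32, m along the optical axis (not along the pixel's ray), 0 where there is no reading.
- robot.calibration(name): a dict with "fx", "fy", "cx", "cy" (pixels), "R" (3x3) and "t" (3): a world point X has camera coordinates R X + t. Camera axes: x right, y down, z forward; pixel columns grow to the right and rows downward; lengths in m; the calibration is good to about 2 mm. A picture is of the moment at which its call begins: read the wrist's pose just before it. calibration takes no time and is no camera call; for the wrist camera it gives the pose at the moment of the call.
A pose or a line that the arm cannot do raises robot.Unreachable and nothing moves.
- robot.hand_in(): hands the job in; it is judged then, once.
Trained networks look in the newest picture that a camera, given by its name, has taken for a name from the list of things; names that differ only in an ending like _2 or _b are one class to them, and where a whole thing is asked for, a point or a joint stands for the part that bears it (a point fixed in the world has none). Each returns a list of dicts, best first, with "p" (0 to 1); they miss things now and then, are a little off and sometimes report something else, mostly with a low value. They report only what shows in the picture. A call takes as long as a camera call.
- robot.regions_of(camera, target): "region" (480x640 bool, what is visible of it) and "extent" ([left, top, width, height] in pixels, round what is visible of it).
The state is a dict: "time": time; "joints": joint angles; "joint_velocities": joint speeds; "joint_efforts": joint torques, N m; "position": TCP position; "tool_rot": TCP orientation; "ft_force": force on the tool from outside, world axes, zero at the start; "moment": the same for the moment, N m; "gripper_width": finger opening in m; "finger_force": force on a finger pad.
Only numpy, scipy, OpenCV 4.12 (cv2) and the standard library are available. Lean on these libraries where they do the work, as an engineer would, in place of code of your own. Each camera call takes 0.05 s, during which the arm holds its last target. There are 200 camera calls.

## Task

Take the keyed shaft (the one with the key on its side and a pointer on its collar) out of the wooden rack, push its lower end into the hub of the cast heater plate and turn it until the key slips into the keyway, then keep pushing against the spring inside until the collar sits fully home on the hub. Finish while still gripping the shaft and holding it pressed home, since the spring lifts it again if you let go. Leave the other parts as they stand.

Things in the scene. Friction and masses are not known exactly. Their poses are not given: they have to be found in the camera images.
- keyed_shaft: Upright steel stirrer shaft, 112 mm tall, 0.32 to 0.48 kg, in one of the rack's three holes. Origin: centre of its foot; z up, x towards the key. Round, 24 mm diameter, from 0 to 60 mm above the foot (lowest 5 mm tapered to 19 mm), then a collar, then a square head. At the start the key points away from the robot, within 0.75 rad of world +x
- shaft_key (a point): Lower end of the key, on the shaft's axis, 18 mm above the foot; axes as the shaft's. The key runs from 18 to 44 mm above the foot on the +x side, 8 mm wide, reaching 17 mm from the axis; its lowest 3 mm are 5.5 mm wide and reach 16 mm
- shaft_head (a point): Middle of the square head, 89 mm above the foot; axes as the shaft's. The head is 22 x 22 mm, from 66 to 112 mm above the foot, faces square to x and y: grip any two opposite faces. Below it the collar, 60 to 66 mm, 40 mm diameter, with a pointer lug 6 mm wide straight above the key, reaching 28 mm from the axis
- hub: Fixed die-cast aluminium round heater plate, 160 mm diameter, 16 mm thick, with an upright hub in its middle, 68 mm outer diameter at the foot, 64 mm at the top, top face 82 mm above the table. Origin: centre of the underside; z up, x from the axis towards the keyway, which points away from the robot within 0.7 rad of world +x. A cast rib 8 mm wide on the hub's outside is in line with the keyway
- hub_mouth (a point): Centre of the bore's mouth in the hub's top face, 82 mm above the table; axes as the hub's. Bore 26 mm diameter; keyway 10.5 mm wide, on the +x side, reaching 18.5 mm from the axis, over the whole depth. With the key off the keyway the shaft stops 18 mm deep, the key resting on the hub's face; it can then be turned until the key drops in
- plunger (a joint): Spring plunger in the bore, in m: 0 = up, its top 45 mm below the mouth; grows as the shaft pushes it down; about 0.015 with the shaft fully home (foot 60 mm below the mouth, collar on the hub's face); end stop 0.018. The spring pushes up with 6 N at 0 and 12 N at 0.015
- rack: Fixed wooden block 85 x 285 x 25 mm with three holes 27 mm in diameter and 14 mm deep, in a row 95 mm apart along its y axis, the middle one at its centre. Origin: centre of the underside; the shafts stand with their feet 11 mm above the table
- plain_shaft: Bystander in the rack: steel shaft of the same height, round head, no key and no pointer. Origin: centre of its foot
- stub_spindle: Bystander in the rack: short steel spindle, 70 mm tall, with a thick collar. Origin: centre of its foot
- boiler_cup: Bystander: open aluminium boiler cup, 100 mm across, 65 mm tall, with two side handles. Origin: centre of its underside
- heater_disc: Bystander: cast aluminium disc, 116 mm across, 22 mm tall, lying flat. Origin: centre of its underside
- heater_block: Bystander: cast aluminium block 90 x 55 x 38 mm lying flat. Origin: centre of its underside
- spanner: Bystander: steel spanner lying on the table. Origin: on the table under its middle
- lock_ring: Bystander: small steel ring, 26 mm across, 5 mm thick, lying on the heater plate beside the hub, 57 mm from its axis. Origin: centre of its underside

How it is judged:
By the outcome, as a careful person would: the job done as asked, in the order asked, and still so for the second after the job is handed in, while the arm keeps its last pose, push and grip.
It also fails if it takes over 38 s, if anything falls off the work surface, if the arm or the gripper's body presses on something with over 40 N, if the wrist force passes 120 N, or if a joint passes its speed limit or range.

## Working session

There is one attempt and no reset: what is moved stays moved. The work goes in short steps, each a Python script; the robot and the scene stay as the last script left them, time stands still between calls to the robot, and variables do not carry over. Pictures are saved under pics/ and viewed, at most 10 in all, crops included, and the job is handed in when it is done.

```bash
mkdir -p pics
cat > h.py <<'E'
import numpy as np, cv2
from workcell import robot
def cloud(name, dep, cal=None):
    c=cal or robot.calibration(name); v,u=np.mgrid[:480,:640]
    P=np.stack([(u-c["cx"])/c["fx"]*dep,(v-c["cy"])/c["fy"]*dep,dep],-1)
    return (P-np.array(c["t"]))@np.array(c["R"])
def save(img,n): cv2.imwrite("pics/"+n+".png",img[:,:,::-1])
E
python3 - <<'E'
from h import *
for n in ("top","scene"):
    im,d=robot.get_image(n); save(im,n); W=cloud(n,d); np.save(n+".npy",W)
    for t in ("keyed_shaft","plain_shaft","stub_spindle","hub","rack","lock_ring"):
        for r in robot.regions_of(n,t)[:2]:
            m=r["region"]&(d>0); P=W[m]; print(n,t,round(r["p"],2),r["extent"],np.median(P,0).round(3) if len(P) else None, P[:,2].max().round(3) if len(P) else None)
s=robot.state(); print(s["time"],s["tool_rot"],s["position"])
E
```

```text
top keyed_shaft 0.8 [132.9, 288.5, 28.8, 22.5] [0.5   0.301 0.086] 0.125
top stub_spindle 0.64 [239.2, 301.4, 18.7, 19.2] [0.476 0.118 0.058] 0.084
top hub 0.7 [361.0, 267.9, 78.3, 79.5] [ 0.483 -0.184  0.015] 0.085
top rack 0.6 [135.8, 278.1, 141.6, 54.9] [0.484 0.198 0.023] 0.119
top rack 0.46 [130.7, 286.8, 33.9, 23.5] [0.501 0.301 0.086] 0.125
scene keyed_shaft 0.61 [359.6, 117.3, 17.4, 32.2] [0.504 0.3   0.082] 0.127
scene plain_shaft 0.57 [335.9, 131.3, 17.0, 35.1] [0.493 0.207 0.079] 0.127
scene stub_spindle 0.57 [311.3, 161.8, 15.6, 16.8] [0.48  0.114 0.058] 0.087
scene stub_spindle 0.24 [199.0, 309.2, 66.1, 57.8] [ 0.662 -0.354  0.007] 0.015
scene hub 0.94 [200.5, 224.0, 64.7, 57.2] [ 0.505 -0.203  0.018] 0.091
scene rack 0.82 [292.9, 136.6, 100.2, 63.7] [0.503 0.191 0.024] 0.057
scene lock_ring 0.48 [207.2, 254.7, 13.6, 10.4] [ 0.481 -0.246  0.02 ] 0.025
scene lock_ring 0.38 [201.9, 218.7, 66.0, 59.5] [ 0.504 -0.203  0.018] 0.091
0.7 [9.93350677e-01 1.15127860e-01 1.67727865e-05 9.38236842e-05] [ 0.13155566 -0.55981174  0.24236798]
```

Run:
```python
from h import *
for nm,p in (("hub",(0.46,-0.19,0.30)),("shaft",(0.46,0.29,0.32))):
    robot.goto(p,[1,0,0,0])
    c=robot.calibration("wrist"); im,d=robot.get_image("wrist"); save(im,"w_"+nm); W=cloud("wrist",d,c); np.savez("w_"+nm,W=W,im=im,d=d)
    C=-np.array(c["R"]).T@c["t"]; print(nm,C.round(3),np.array(c["R"]).round(2).tolist(),robot.state()["time"])
    for t in ("keyed_shaft","shaft_head","hub","lock_ring"):
        for r in robot.regions_of("wrist",t)[:1]:
            m=r["region"]&(d>0); P=W[m]; print(t,round(r["p"],2),r["extent"],np.median(P,0).round(3),P[:,2].max().round(3))
ims=[cv2.imread("pics/w_hub.png"),cv2.imread("pics/w_shaft.png")]
cv2.imwrite("pics/both.png",cv2.resize(np.vstack(ims),(400,600)))
```

```text
hub [ 0.541 -0.19   0.431] [[-0.0, -1.0, -0.0], [-0.95, 0.0, 0.32], [-0.32, 0.0, -0.95]] 2.5583
hub 0.85 [232.8, 75.2, 159.9, 177.2] [ 0.495 -0.186  0.016] 0.084
lock_ring 0.64 [357.6, 151.2, 25.1, 25.3] [ 0.483 -0.245  0.02 ] 0.022
shaft [0.541 0.291 0.451] [[-0.0, -1.0, -0.0], [-0.95, 0.0, 0.32], [-0.32, 0.0, -0.95]] 7.1917
keyed_shaft 0.82 [272.1, 120.5, 45.1, 53.1] [0.506 0.308 0.111] 0.125
shaft_head 0.59 [273.2, 122.1, 42.8, 51.4] [0.506 0.307 0.12 ] 0.125
```

View pics/top.png

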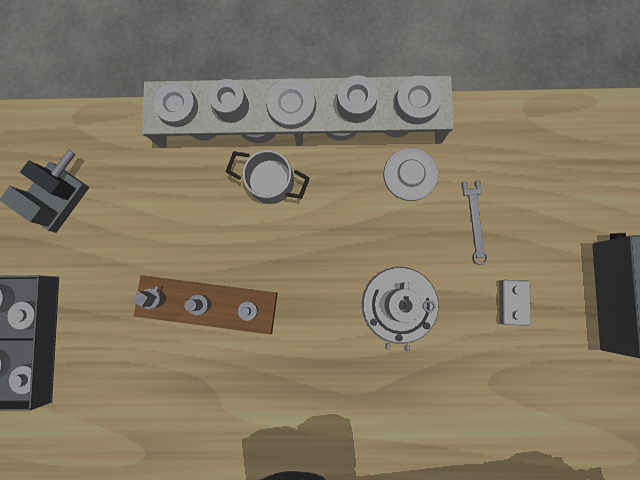

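View pics/w_hub.png

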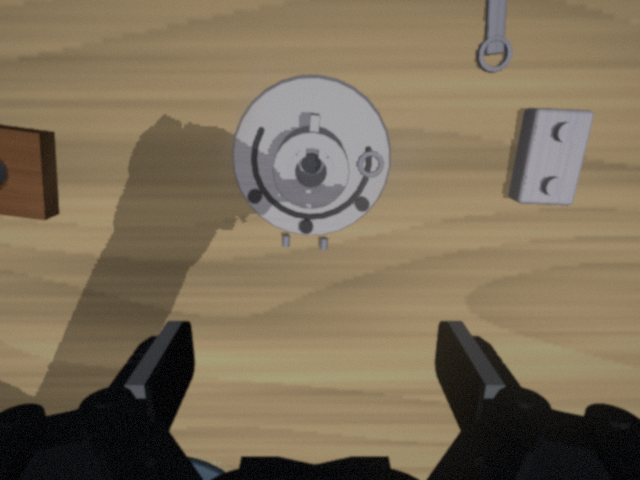

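View pics/w_shaft.png

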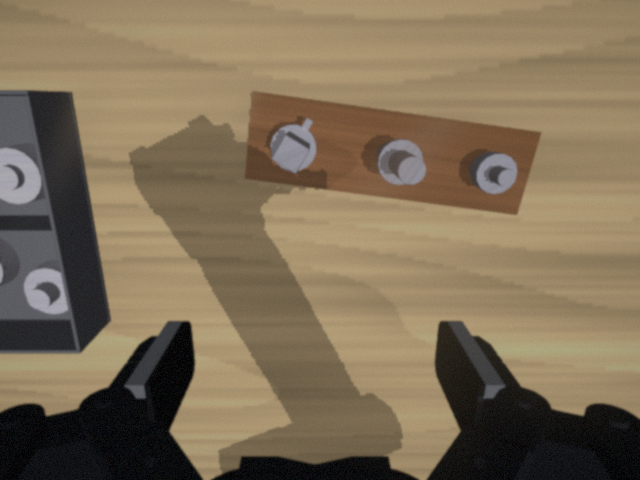

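```bash
cat > meas.py <<'E'
from h import *
from scipy.optimize import least_squares
def shaft(W,near,z0=0.011):
    r=np.hypot(W[...,0]-near[0],W[...,1]-near[1])
    P=W[(r<.035)&(abs(W[...,2]-z0-.112)<.006)]
    rc=cv2.minAreaRect((P[:,:2]*1000).astype(np.float32)); c=np.array(rc[0])/1000
    r=np.hypot(W[...,0]-c[0],W[...,1]-c[1])
    Q=W[(r<.030)&(r>.0215)&(abs(W[...,2]-z0-.064)<.008)]
    q=np.median(Q,0)[:2]-c if len(Q) else np.array([1,0])
    print("head",c.round(4),"rect",np.round(rc[1],1),round(rc[2],1),"z",P[:,2].mean().round(4),"n",len(P),"| pointer n",len(Q),"yaw",np.arctan2(q[1],q[0]).round(3),"head yaws",[round(float(np.deg2rad(rc[2])+k*np.pi/2),3) for k in(-2,-1,0)])
    return c
def hub(W,near):
    r=np.hypot(W[...,0]-near[0],W[...,1]-near[1])
    P=W[(r<.045)&(abs(W[...,2]-.082)<.004)]
    # bin boundary: farthest points per angle fit to circle R=32
    c=np.array(near,float)
    for _ in range(3):
        d=P[:,:2]-c; a=np.arctan2(d[:,1],d[:,0]); rr=np.hypot(*d.T); k=((a+np.pi)/(2*np.pi)*36).astype(int)
        B=np.array([P[k==i][rr[k==i].argmax(),:2] for i in range(36) if (k==i).sum()>3])
        f=least_squares(lambda x:np.hypot(*(B-x[:2]).T)-x[2],[*c,.032],loss="soft_l1",f_scale=.001); c=f.x[:2]
    d=W[...,:2]-c; r=np.hypot(d[...,0],d[...,1])
    Q=W[(r>.035)&(r<.06)&(W[...,2]>.035)&(W[...,2]<.085)]
    a=np.arctan2(Q[:,1]-c[1],Q[:,0]-c[0])
    K=W[(r<.0185)&(r>.0135)&(W[...,2]<.076)&(W[...,2]>.0)]; ka=np.arctan2(K[:,1]-c[1],K[:,0]-c[0])
    print("hub",f.x.round(4),"z",np.median(P[:,2]).round(4),"rib n",len(a),np.median(a).round(3) if len(a) else None, a.min().round(2),a.max().round(2),"keyway n",len(K),np.round(np.median(ka),3) if len(K) else None)
    return c
E
python3 - <<'E'
from meas import *
hub(np.load("w_hub.npz")["W"],(.49,-.187))
shaft(np.load("w_shaft.npz")["W"],(.506,.307))
a=np.load("w_hub.npz")["im"][90:230,240:400]; b=np.load("w_shaft.npz")["im"][100:200,230:360]
cv2.imwrite("pics/crop.png",np.hstack([cv2.resize(a,(400,350),interpolation=2),cv2.resize(b,(400,350),interpolation=2)])[:,:,::-1])
W=np.load("w_hub.npz")["W"]
np.set_printoptions(linewidth=200); print((W[100:190:6,290:338:4,2]*1000).round().astype(int))
E
```

```text
hub [ 0.4851 -0.1864  0.0317] z 0.0812 rib n 137 -0.083 -0.19 0.01 keyway n 17 0.241
head [0.5019 0.3096] rect [22.  22.2] 58.5 z 0.1223 n 838 | pointer n 55 yaw -0.549 head yaws [-2.12, -0.549, 1.022]
[[14 16 16 16 15 16 16 16 15 16 16 16]
 [14 14 16 16 17 16 16 15 14 14 16 14]
 [16 13 16 16 14 15 15 14 16 13 14 16]
 [15 15 15 17 15 74 75 76 15 15 15 17]
 [15 16 15 16 16 74 75 77 16 16 15 15]
 [14 27 44 60 64 75 74 75 51 34 15 14]
 [67 80 81 81 80 81 81 80 82 82 69 47]
 [81 80 81 81 82 82 82 80 80 82 82 81]
 [82 81 80 82 83 80 80 81 81 81 82 81]
 [83 81 82 81 31 37 36 69 82 81 81 81]
 [82 82 82 37 36 36 35 36 80 83 81 80]
 [80 80 22 36 37 36 36 36 15 81 81 82]
 [81 79 47 25 36 36 36 15 36 74 80 81]
 [81 82 71 53 43 39 40 46 64 83 81 81]
 [81 82 81 80 71 69 69 78 81 82 81 82]]
```

View pics/crop.png

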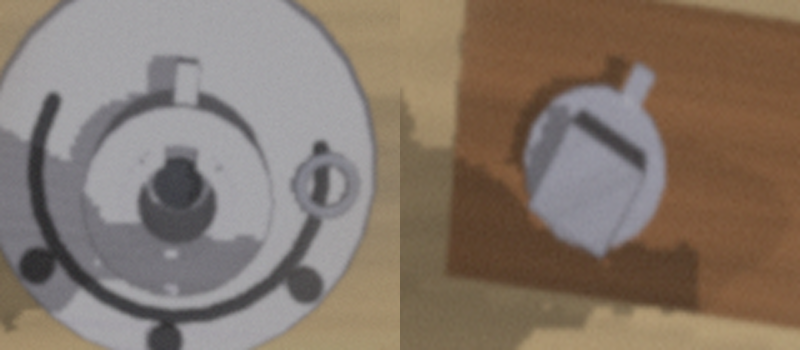

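The hub mouth is at (0.485, -0.186), rib and keyway yaw -0.083. The keyed shaft head is at (0.502, 0.310), pointer yaw -0.549. The heights (0.081 and 0.122) and the head's 22 x 22 mm match the given sizes. Next is the grasp.

```bash
cat >> h.py <<'E'
def q(psi): return [np.cos(psi/2),np.sin(psi/2),0,0]
def st(l=""):
    s=robot.state(); print(l,"t",round(s["time"],2),"pos",np.round(s["position"],4),"F",np.round(s["ft_force"],1),"M",np.round(s["moment"],2),"w",round(s["gripper_width"],4),"ff",np.round(s["finger_force"],1),"j6",round(s["joints"][5],2)); return s
E
python3 - <<'E'
from h import *
robot.goto([.5019,.3096,.17],q(-.549)); robot.move_gripper(.05,80); st()
c=robot.calibration("wrist")
hit=robot.line_to([.5019,.3096,.096],speed=.12,until_force=10); st(hit)
if not hit:
    robot.move_gripper(0.0,80); st("grip")
    robot.line_to([.5019,.3096,.215],speed=.15); st("lift")
    c=robot.calibration("wrist"); im,d=robot.get_image("wrist"); save(im,"held"); np.savez("held",W=cloud("wrist",d,c),im=im)
E
```

```text
t 8.51 pos [0.5022 0.3097 0.1708] F [ 0.5  0.7 -0.4] M [0.03 0.02 0.01] w 0.0496 ff 0.0 j6 -2.15
False t 9.28 pos [0.5023 0.3098 0.0965] F [ 0.2 -0.8  0.4] M [ 0.01 -0.02  0.02] w 0.05 ff 0.0 j6 -2.15
grip t 9.64 pos [0.5025 0.3097 0.0972] F [-1.4 -2.2  6.4] M [-0.35  0.32  0.02] w 0.0215 ff 78.3 j6 -2.15
lift t 10.58 pos [0.5011 0.3093 0.2136] F [ 0.2  0.7 -4.4] M [0.03 0.01 0.01] w 0.0214 ff 78.4 j6 -2.15
```

View pics/held.png

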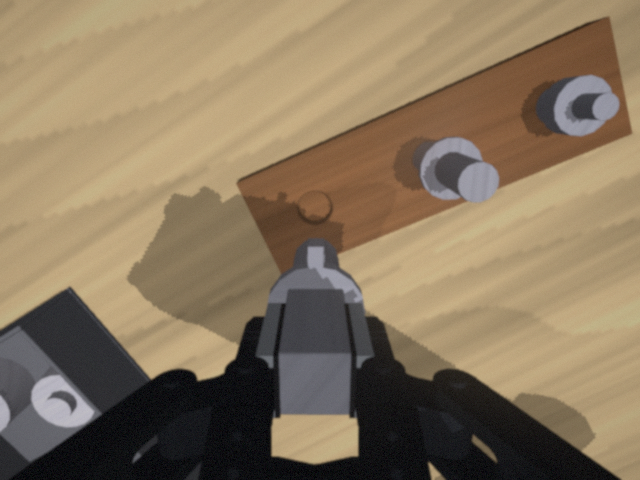

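Shaft held: the pointer (316,255) sits square ahead and the head (315,350) is between the pads. The rack hole at (316,207) is empty, and the other two shafts are still standing.

Run:
```python
from meas import *
W=np.load("held.npz")["W"]; c=shaft(W,(.501,.309),.1286)
p=np.array([.5011,.3093]); d=c-p; y=-.549; print("offset tool-x",(d@[np.cos(y),np.sin(y)]).round(4),"lat",(d@[-np.sin(y),np.cos(y)]).round(4))
# collar front edge
R=np.array([[np.cos(y),np.sin(y)],[-np.sin(y),np.cos(y)]])
L=(W[...,:2]-p)@R.T; m=(np.hypot(L[...,0],L[...,1])<.032)&(W[...,2]>.15)
for lo in np.arange(.17,.25,.01):
    k=m&(W[...,2]>=lo)&(W[...,2]<lo+.01)
    if k.sum()>5: print(round(lo,3),k.sum(),"x",L[k][:,0].min().round(4),L[k][:,0].max().round(4),"y",L[k][:,1].min().round(4),L[k][:,1].max().round(4),"zmed",np.median(W[k][:,2]).round(4))
psi=-.083
robot.goto([.4851,-.1864,.215],q(psi)); st("above")
```

```text
head [0.5023 0.3096] rect [64.8 26. ] 59.1 z 0.2395 n 7431 | pointer n 287 yaw -0.566 head yaws [-2.11, -0.539, 1.031]
offset tool-x 0.0009 lat 0.0009
0.17 16 x 0.0129 0.0168 y -0.0034 0.0041 zmed 0.1705
0.18 247 x 0.007 0.0281 y -0.0181 0.0189 zmed 0.1883
0.19 2733 x 0.0004 0.0281 y -0.019 0.0198 zmed 0.1928
0.2 962 x 0.0059 0.0115 y -0.022 0.024 zmed 0.2065
0.21 1885 x 0.0055 0.0116 y -0.0234 0.0251 zmed 0.2153
0.22 2310 x 0.0055 0.0117 y -0.0234 0.0251 zmed 0.2253
0.23 7225 x -0.012 0.012 y -0.0233 0.0251 zmed 0.2386
0.24 2821 x -0.0104 0.0141 y -0.0313 0.0314 zmed 0.2468
above t 14.67 pos [ 0.4852 -0.1863  0.215 ] F [-0.7  0.2 -4.2] M [ 0.01 -0.05  0.03] w 0.0214 ff 78.5 j6 2.74
```

Run:
```python
from h import *
x,y=.4851,-.1864
print(robot.line_to([x,y,.176],speed=.15)); st("foot near mouth")
h=robot.line_to([x,y,.155],speed=.05,until_force=6); st(h)
if not h:
    h=robot.line_to([x,y,.130],speed=.05,until_force=6); st(h)
c=robot.calibration("wrist"); im,d=robot.get_image("wrist"); save(im,"ins")
```

```text
False
foot near mouth t 15.07 pos [ 0.4846 -0.186   0.1757] F [-0.1 -0.5 -3.7] M [-0.02  0.02  0.  ] w 0.0213 ff 78.5 j6 2.74
False t 15.64 pos [ 0.4849 -0.1863  0.1548] F [-0.4  1.1 -3.2] M [-0.02 -0.05 -0.01] w 0.0213 ff 78.3 j6 2.74
False t 16.29 pos [ 0.4849 -0.1863  0.1298] F [-0.1 -0.4 -3. ] M [ 0.   -0.02  0.01] w 0.0213 ff 78.4 j6 2.74
```

View pics/ins.png

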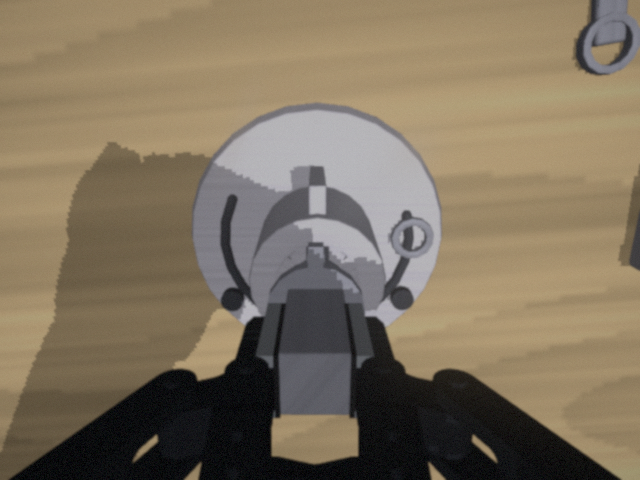

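The key has dropped in: the shaft is about 39 mm deep with no resistance, and the pointer (317,250) lines up with the rib (317,200). Next is pressing it home against the spring.

Run:
```python
from h import *
x,y=.4849,-.1863
robot.move_gripper(0,110)
h=robot.line_to([x,y,.114],speed=.05,until_force=25); st(h)
h=robot.line_to([x,y,.100],speed=.02,until_force=20); st(h)
robot.pause(.5); st("settled")
c=robot.calibration("wrist"); im,d=robot.get_image("wrist"); save(im,"home"); np.savez("home",W=cloud("wrist",d,c))
W=np.load("home.npz")["W"]; L=W[...,:2]-[x,y]; r=np.hypot(L[...,0],L[...,1])
for a,b in((.013,.0185),(.0225,.027),(.029,.031)):
    k=(r>a)&(r<b)&(L[...,0]>.012)&(W[...,2]>.07)&(W[...,2]<.1)&(abs(L[...,1])<(.002 if a==.0225 else .02)); print(a,k.sum(),np.median(W[k][:,2]).round(4))
```

```text
False t 17.02 pos [ 0.486  -0.1869  0.1149] F [-0.3  0.2  5. ] M [-0.02 -0.07 -0.02] w 0.0206 ff 109.2 j6 2.74
True t 17.5 pos [ 0.4862 -0.1869  0.1086] F [-1.   0.1  7.6] M [ 0.22  0.39 -0.03] w 0.0208 ff 109.8 j6 2.74
settled t 18.0 pos [ 0.4861 -0.187   0.1087] F [-1.5  1.2  7.4] M [0.29 0.41 0.04] w 0.021 ff 109.8 j6 2.74
0.013 977 0.0881
0.0225 114 0.0876
0.029 622 0.0815
```

View pics/home.png

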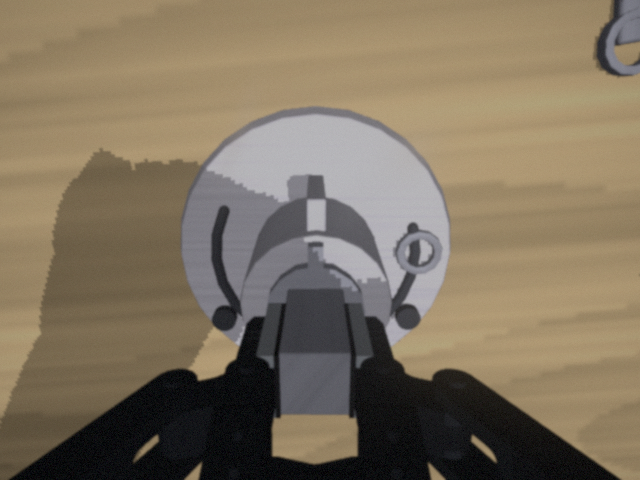

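Collar top is 6 mm above the hub face, so it is at home, but the wrist force of about 7.5 N is barely more than the spring. I'll add some hold-down push in small steps.

Run:
```python
from h import *
x,y=.4849,-.1863
z=.1087
for i in range(8):
    z-=.001; robot.line_to([x,y,z],speed=.02); robot.pause(.15); s=st(round(z,4))
    if s["ft_force"][2]>25: break
robot.pause(.5); s=st("settled")
c=robot.calibration("wrist"); im,d=robot.get_image("wrist"); W=cloud("wrist",d,c); L=W[...,:2]-[x,y]; r=np.hypot(L[...,0],L[...,1])
for a,b in((.013,.0185),(.029,.031)):
    k=(r>a)&(r<b)&(L[...,0]>.012)&(W[...,2]>.07)&(W[...,2]<.1); print(np.median(W[k][:,2]).round(4))
```

```text
0.1077 t 18.45 pos [ 0.4859 -0.1868  0.1091] F [-1.9 -0.1  8. ] M [0.12 0.17 0.04] w 0.0208 ff 109.7 j6 2.74
0.1067 t 18.85 pos [ 0.486  -0.1869  0.1084] F [-2.   1.  10.5] M [ 0.2   0.37 -0.04] w 0.0207 ff 110.2 j6 2.74
0.1057 t 19.25 pos [ 0.486  -0.1869  0.1083] F [-4.1  1.7 17.1] M [0.44 0.9  0.01] w 0.0206 ff 111.4 j6 2.74
0.1047 t 19.65 pos [ 0.4861 -0.1869  0.1083] F [-5.1  2.9 24.1] M [ 0.77  1.31 -0.  ] w 0.0212 ff 112.6 j6 2.74
0.1037 t 20.05 pos [ 0.4861 -0.1869  0.1082] F [-7.7  3.1 32. ] M [1.02 1.86 0.05] w 0.0209 ff 113.7 j6 2.74
settled t 20.55 pos [ 0.4861 -0.1869  0.1082] F [-7.4  3.6 31.4] M [ 1.05  1.84 -0.03] w 0.0209 ff 113.7 j6 2.74
0.0877
0.0813
```

```bash
python3 -c "
from h import *
print(robot.hand_in())"
```

```text
the job is handed in; nothing more can be done
None
```

I handed the job in at about 20.6 s: the keyed shaft is in the hub with its key in the keyway, and its collar is on the hub's face. The arm still grips it at about 110 N and presses it down at about 31 N at the wrist. The key was lined up with the keyway before it went in, so no turning was needed in the bore.

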